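# Slide a paint marker under the spring flap of its dock

### The job

Put the paint marker away in its dock with the fingertips only: with one fingertip press the dock's long push bar sideways, away from the trough, so that the spring flap lifts before the marker goes in, and keep it up off the marker while the other fingertip pushes the marker along the trough, under the flap and right up against the end stop. Then let the flap come down on the marker and move clear. Only push the marker, never grip or lift it, and leave the other things on the table where they are.

Things in the scene. Friction and masses are not known exactly. Their poses are not given: they have to be found in the camera images.
- dock: The marker dock, fixed: a pale wooden board 325 x 122 x 4 mm on the table. Origin at table height under the trough's middle line, straight below the flap's foot. x runs along the trough towards the end stop (away from the robot), y left, z up. The board spans x -220 to +105 mm, y -25 to +97 mm. Low hinge blocks (top z 24 mm) stand at y 76 to 87 mm, under the push bar's outer side.
- trough (a point): Point on the trough's floor at dock x -100 mm, y 0, z 4 mm. The trough is 16 mm wide about y = 0, between two curbs (outer sides at y +-12 mm, tops at z 8 mm) that span x -211 to +86 mm. Between the left curb and the push bar the board is flat and free for a fingertip, as far as the flap's arm (x below -15 mm).
- stop (a point): Middle of the face of the end stop, a wooden block across the trough's far end, 34 mm wide, top at z 24 mm; this point is at dock x +84 mm, y 0, z 10.5 mm.
- flap (a joint): Spring flap angle, rad: 0 shut, limit 0.5. Its shaft lies along dock x at y 80, z 18 mm. Pushing the bar to dock +y by 6 mm gives about 0.2 rad, 9 mm 0.3, 11 mm 0.35, 16 mm the limit. Above about 0.14 the marker passes under the foot; the foot resting on the marker reads about 0.12. The spring shuts it: about 2 N at the bar to start, 3 to 4 N at 0.35 rad.
- foot (a point): Middle of the underside of the flap's black rubber foot (10 mm along x, 14 mm wide), which hangs in the trough at dock x 0, y 0 and blocks the marker: z 6 mm when shut; rises with the flap. A flat aluminium arm, 20 mm wide, underside at z 21 mm when shut, joins it to the shaft on the left.
- bar_mid (a point): Middle of the flap's push bar, on its axis: a round aluminium bar, 8 mm thick, along dock x from -209 to -8 mm, on a slanting sheet wing. Shut, its axis is at dock y 62, z 48 mm (top 52 mm; side facing the trough at y 58 mm); moves with the flap. A vertical fingertip pressing it from the trough side touches only the bar, never the wing below.
- marker: White paint marker with a black cap, 129 mm long, 13 mm thick, about 30 g, lying in the trough. Origin: middle of its length, on its underside; its y axis runs along it towards the end stop. Its front end starts some 5 to 40 mm short of the foot. Fully home its front end is at the stop, its origin at dock x +20 mm and its rear end at x -44 mm, in front of the flap.
- tube: Bystander: paint tube, 33 x 134 x 24 mm, lying on the table to the right of the trough. Origin in the middle of its underside.
- brush: Bystander: flat bristle brush, 38 x 225 x 20 mm, lying to the left of the dock. Origin in the middle of its underside.
- tape: Bystander: roll of masking tape, 100 mm across, 25 mm high, further left. Origin in the middle of its underside.
- pencil: Bystander: pencil, 112 mm long, on the table at the right. Origin in the middle of its underside.
- jar: Bystander: paint jar, 63 mm across, 66 mm high, at the right. Origin in the middle of its underside.

How it is judged:
By the outcome, as a careful person would: the job done as asked, in the order asked, and still so for the second after the job is handed in, with the robot touching nothing.
It also fails if it takes over 42 s, if anything falls off the work surface, if the arm or the gripper's body presses on something with over 40 N, if the wrist force passes 120 N, or if a joint passes its speed limit or range.

### The arm

A 6-joint arm with a two-finger parallel gripper is mounted at the origin on a cart in front of the work surface, level with it; the furniture and walls round the work are solid. World frame = base frame: x ahead of the robot, y to its left, z up, the work surface at z = 0. Lengths are in m, angles in rad, forces in N, time in s.
With the tool pointing down it reaches from about 0.375 to 0.975 m from the base axis. Payload 3.8 kg.
Tool frame: the origin (TCP) lies on the centre line of the jaws, within the pads' length; the fingertips stand 25 mm ahead of it and the grasp point (between the pads) lies 6 mm ahead of it; z points along the fingers, y is the line along which they close (so a half turn about z gives the same grasp; the last joint's range is limited). The gripper opens to 85 mm and grips with 20 to 120 N. Pads are 22 mm wide; open, the fingers measure 114 mm over their backs; the gripper's body (76 mm by 85 mm) begins 54 mm behind the grasp point. The pads swing forward as they close: fully open they stand 13 mm farther back than shut.
Start: joints at [1.233, 0.264, 1.604, -0, 1.274, -0.037], TCP at [0.2, 0.645, 0.256] pointing down, gripper open.
Joint ranges: [-2.63, 2.63], [-0.94, 2.18], [0.31, 2.57], [-1.31, 4.45], [0, 2.66], [-2.55, 2.55]. Speed limits (rad/s): [2.57, 2.57, 3.14, 3.14, 3.14, 3.14].

### API

Orientations are given as a rotation vector (axis times angle).
In Python, from workcell import bot gives the robot as it stands. The module is installed in compiled form; this text tells all that it offers.
- The arm moves only by the tool play_rows, never from a script. Its argument "commands" is a list that holds one entry, the list of rows, each a list of 7 numbers: the shift along the tool's x, y, z as a fraction of full scale, then the turn, a rotation vector about the tool's x, y, z as a fraction of full scale, then the closure, from -1 (fully open) to 1 (shut). A call has 1 to 8 rows; each row is the pose to reach, as a shift and turn from the pose commanded when the call began, along the tool's axes at that moment, turning the shorter way round; what a row does not reach only later rows make up. Full scale, the value 1, is 60 cm for a shift and 180 degrees for a turn. A row lasts 1/10 s, in which the tool goes at most 50 mm and 8.59 degrees, less where a joint would pass 70% of its speed; a pose out of reach is approached as far as the arm can. A call with a number of a shift or a turn outside -1 to 1 is refused whole. A call with a gripper value outside its range is refused whole. The fingers move at their own pace and stop on an object; "force" is the grip in N (left out, the last holds). Time passes only in rows, so rows that repeat a pose let the fingers close. It gives the time, the measured TCP pose, the force, the opening and the grip force at its end, in the units of the state.
- bot.read_state(): the state, without advancing time (a new reading comes with each control period).
- bot.read_camera(name): name is "scene" or "top" or "wrist"; returns the picture (400x640x3 uint8, blue, green, red); there is no depth.
- bot.camera_params(name): a dict with "fov_y" (degrees; the focal length in pixels is half the picture's height over the tangent of half this angle, whatever the lens; pixels are square), "cx", "cy" (the principal point, pixels), "rvec" (rotation vector, rad) and "tvec" (3), from world to camera coordinates, as OpenCV has them. Camera axes: x right, y down, z forward; pixel columns grow to the right and rows downward; lengths in m; the calibration is good to about 2 mm. The wrist camera is an equidistant fisheye: a pixel r from the principal point sees the ray r / f radians off the axis. A picture is of the moment at which its call begins: read the wrist's pose just before it. camera_params takes no time and is no camera call; for the wrist camera it gives the pose at the moment of the call.
- bot.finish_job(): hands the job in; it is judged then, once.
The state is a dict: "time": time; "q": joint angles; "joint_vel": joint speeds; "joint_torque": joint torques, N m; "tool_pos": TCP position; "tcp_rot": TCP orientation; "wrist_force": force on the tool from outside, world axes, zero at the start; "torque": the same for the moment, N m; "width": opening from 0.0 (shut) to 1.0 (fully open); "grip_force": force on a finger pad.
Only numpy, scipy, OpenCV 4.12 (cv2) and the standard library are available. Lean on these libraries where they do the work, as an engineer would, in place of code of your own. Each camera call takes 0.05 s, during which the arm holds its last target. There are 200 camera calls.

## Working session

There is one attempt and no reset: what is moved stays moved. The work goes in short steps, Python scripts to look and compute and a tool call to move; the robot and the scene stay as the last step left them, time stands still between calls to the robot, and variables do not carry over. Pictures are saved under pics/ and viewed, at most 10 in all, crops included, and the job is handed in when it is done.

Besides the shell and the picture viewer there is one more tool, called after ">>>" by a JSON object that holds its "name" and its "arguments". play_rows: Moves the arm, as the interface text tells. Its arguments: {"type":"object","properties":{"commands":{"type":"array"},"force":{"type":"number"}},"required":["commands"]}

```bash
mkdir -p pics
python3 - <<'E'
from workcell import bot
import cv2
s=bot.read_state();print({k:s[k] for k in('time','tool_pos','tcp_rot','width','wrist_force')})
for n in('top','scene'):
    cv2.imwrite(f'pics/{n}0.png',bot.read_camera(n));print(n,bot.camera_params(n))
E
```

```text
{'time': 0.0, 'tool_pos': array([0.19976446, 0.64406241, 0.25494658]), 'tcp_rot': array([-0.47066927, -3.10569951,  0.00343593]), 'width': 0.997127256104211, 'wrist_force': array([-0.15236224, -0.02417238, -0.54408683])}
top {'fov_y': 45.13852088922661, 'cx': 319.41214437920826, 'cy': 202.3622893961826, 'rvec': array([ 2.17285623, -2.15235684,  0.16506655]), 'tvec': array([0.03611319, 0.62001343, 1.20583355])}
scene {'fov_y': 54.91870385106242, 'cx': 317.89236253340096, 'cy': 195.05966539233202, 'rvec': array([ 2.34880935, -0.56413513,  0.19095189]), 'tvec': array([-0.55719933,  0.27400666,  0.98246679])}
```

View pics/top0.png

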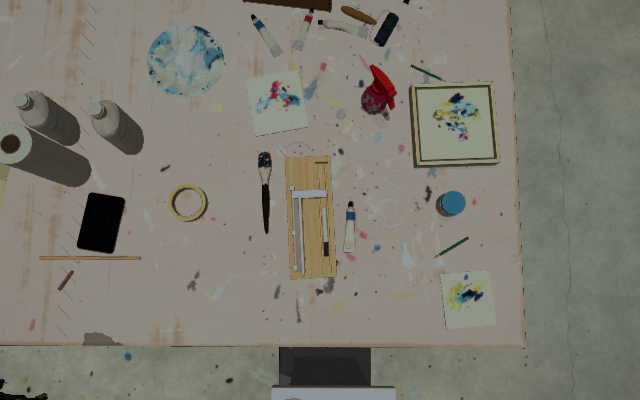

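View pics/scene0.png

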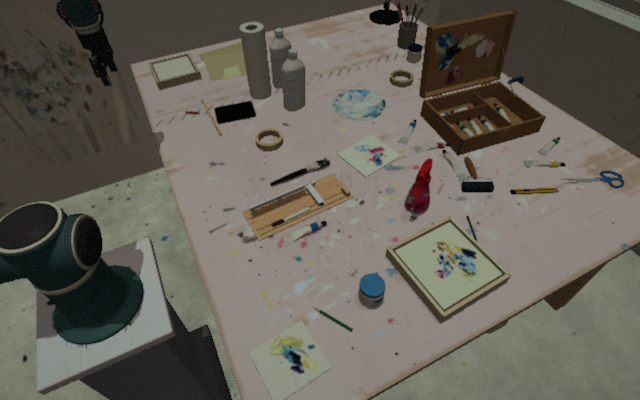

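The top view shows the dock board around columns 285–338 and rows 155–278. The marker lies in the trough near column 325, rows 208–256, with its black cap towards the robot. I'll measure these with masks.

```bash
cat > h.py <<'E'
import numpy as np, cv2
from workcell import bot
def cam(n):
    p=bot.camera_params(n);R=cv2.Rodrigues(np.array(p['rvec']))[0];return p,R,np.array(p['tvec'])
def ray(n,uv):
    p,R,t=cam(n);f=200/np.tan(np.radians(p['fov_y']/2))
    u,v=uv;d=R.T@np.array([(u-p['cx'])/f,(v-p['cy'])/f,1.]);return -R.T@t,d
def onz(n,uv,z):
    c,d=ray(n,uv);return c+d*(z-c[2])/d[2]
def proj(n,P):
    p,R,t=cam(n);f=200/np.tan(np.radians(p['fov_y']/2));c=R@np.array(P,float)+t
    return np.array([p['cx'],p['cy']])+f*c[:2]/c[2]
E
python3 - <<'E'
from h import *
im=cv2.imread('pics/top0.png')
hsv=cv2.cvtColor(im,cv2.COLOR_BGR2HSV)
m=np.zeros((400,640),np.uint8);sub=np.s_[145:290,278:345]
m[sub]=cv2.inRange(hsv,(10,75,60),(30,255,255))[sub]
cs=max(cv2.findContours(cv2.morphologyEx(m,cv2.MORPH_CLOSE,np.ones((9,9))),0,2)[0],key=cv2.contourArea)
pts=cv2.boxPoints(cv2.minAreaRect(cs));print(pts)
for q in pts: print(onz('top',q,.004))
c=im[145:290,278:345];cv2.imwrite('pics/c1.png',cv2.resize(np.hstack([c,cv2.cvtColor(m[145:290,278:345],8)]),None,fx=4,fy=4,interpolation=cv2.INTER_CUBIC))
E
```

```text
[[283.65744 157.49173]
 [329.8978  155.05801]
 [336.28177 276.35358]
 [290.0414  278.7873 ]]
[0.7454644  0.13864886 0.004     ]
[0.75379426 0.01395019 0.004     ]
[ 0.42977181 -0.00444957  0.004     ]
[0.42257244 0.11625575 0.004     ]
```

View pics/c1.png

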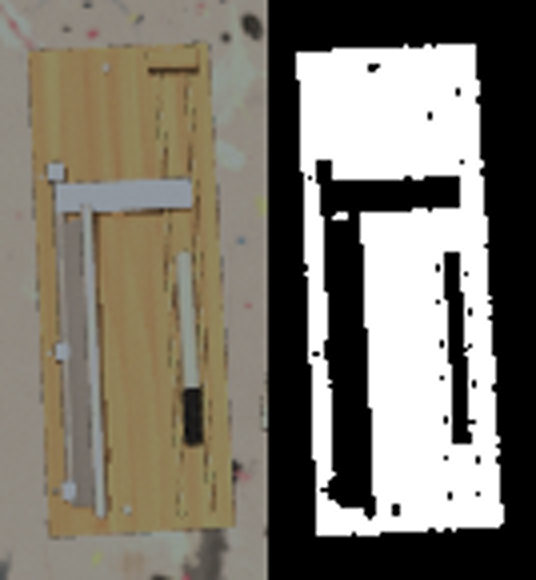

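The crop shows the hinge blocks and bar on the left, the flap arm, the stop at the top, and the marker from about (323.7,208) to (326.3,256). Next I'll fit the dock pose and plan the approach.

```bash
cat >> h.py <<'E'
from scipy.spatial.transform import Rotation as Ro
def fit2(D,W):
    D,W=np.array(D,float),np.array(W,float);d=D-D.mean(0);w=W-W.mean(0)
    a=np.arctan2((d[:,0]*w[:,1]-d[:,1]*w[:,0]).sum(),(d*w).sum());c,s=np.cos(a),np.sin(a);R=np.array([[c,-s],[s,c]])
    t=W.mean(0)-R@D.mean(0);return a,t,W-(D@R.T+t)
def down(yaw): # tool z down, tool y along the dock's y
    c,s=np.cos(yaw),np.sin(yaw);return Ro.from_matrix(np.array([[-c,-s,0],[-s,c,0],[0,0,-1.]]))
def row(pos,yaw):  # shift+turn in full-scale fractions from the present pose
    s=bot.read_state();R=Ro.from_rotvec(s['tcp_rot']);
    return np.r_[R.inv().apply(np.array(pos)-s['tool_pos'])/.6,(R.inv()*down(yaw)).as_rotvec()/np.pi].round(4)
E
python3 - <<'E'
from h import *
C=[(283.66,157.49),(329.9,155.06),(336.28,276.35),(290.04,278.79)]
W=[onz('top',q,.004)[:2] for q in C]
D=[(.105,.097),(.105,-.025),(-.22,-.025),(-.22,.097)]
a,t,r=fit2(D,W);print('yaw',a,'t',t,'res mm\n',r*1e3)
Ri=np.array([[np.cos(a),np.sin(a)],[-np.sin(a),np.cos(a)]])
P=lambda u,v,z:((Ri@(onz('top',(278+u/4,145+v/4),z)[:2]-t))*1e3).round(1)
print('marker front,rear',P(183,252,.013),P(193,445,.013))
print('stop top corners L,R',P(148,68,.024),P(197,70,.024))
print('bar near end(-209,62) far(-8,62)',P(101,516,.05),P(87,205,.05))
print('arm right end (y-7?)',P(192,180,.024),P(192,208,.024))
p,R,tt=cam('wrist');s=bot.read_state();print('cam in tool',Ro.from_rotvec(s['tcp_rot']).inv().apply(-R.T@tt-s['tool_pos']),p['fov_y'])
T=Ri.T@np.array([-.13,.025])+t;print(T,row([*T,.25],a))
E
```

```text
yaw 0.06297685176118456 t [0.64755282 0.03379032] res mm
 [[-0.77070457  1.43584178]
 [-0.1292002  -1.50386479]
 [ 0.21869434  0.56097545]
 [ 0.68121042 -0.49295244]]
marker front,rear [-39.3  -1.5] [-166.3   -0.9]
stop top corners L,R [83.3 15.2] [ 80.3 -17.2]
bar near end(-209,62) far(-8,62) [-208.2   60.9] [-10.1  59.9]
arm right end (y-7?) [ 6.7 -9.7] [-11.9  -8.6]
cam in tool [ 0.08083631 -0.00014642 -0.1162456 ] 65.70646984690485
[0.51623715 0.05055918] [-7.968e-01 -7.886e-01  1.000e-02 -6.000e-04 -1.000e-04 -1.158e-01]
```

>>> {"name": "play_rows", "arguments": {"commands": [[[-0.797, -0.789, 0.01, 0, 0, -0.1158, -0.1], [-0.797, -0.789, 0.01, 0, 0, -0.1158, -0.1], [-0.797, -0.789, 0.01, 0, 0, -0.1158, -0.1], [-0.797, -0.789, 0.01, 0, 0, -0.1158, -0.1], [-0.797, -0.789, 0.01, 0, 0, -0.1158, -0.1], [-0.797, -0.789, 0.01, 0, 0, -0.1158, -0.1], [-0.797, -0.789, 0.01, 0, 0, -0.1158, -0.1], [-0.797, -0.789, 0.01, 0, 0, -0.1158, -0.1]]]}}

```text
time: 0.9
tool_pos: [0.3883, 0.2897, 0.2524]
tcp_rot: [0.1, -3.14, 0.0]
wrist_force: [0.9, 0.0, -0.4]
width: 0.55
grip_force: 0.0
```

Run:
```python
from h import *
s=bot.read_state();print(s['time'],s['tool_pos'],s['width'],row([.5162,.0494,.25],.063))
```

```text
0.9 [0.38832447 0.28970825 0.25239085] 0.5500357600987479 [-1.873e-01 -4.132e-01  4.000e-03 -1.000e-04 -0.000e+00  1.000e-04]
```

>>> {"name": "play_rows", "arguments": {"commands": [[[-0.187, -0.413, 0.004, 0, 0, 0, -0.1], [-0.187, -0.413, 0.004, 0, 0, 0, -0.1], [-0.187, -0.413, 0.004, 0, 0, 0, -0.1], [-0.187, -0.413, 0.004, 0, 0, 0, -0.1], [-0.187, -0.413, 0.004, 0, 0, 0, -0.1], [-0.187, -0.413, 0.004, 0, 0, 0, -0.1], [-0.187, -0.413, 0.004, 0, 0, 0, -0.1], [-0.187, -0.413, 0.004, 0, 0, 0, -0.1]]]}}

```text
time: 1.7
tool_pos: [0.5152, 0.0512, 0.2497]
tcp_rot: [0.096, -3.139, -0.001]
wrist_force: [-0.2, -0.1, -0.1]
width: 0.551
grip_force: 0.0
```

Run:
```python
from h import *
s=bot.read_state();print(s['time'],s['tool_pos'],s['tcp_rot'],s['width'])
p=bot.camera_params('wrist');im=bot.read_camera('wrist');np.save('wp.npy',p,allow_pickle=True)
cv2.imwrite('pics/w0.png',im);print(p)
```

```text
1.7 [0.5152434  0.0512252  0.24972958] [ 9.62391199e-02 -3.13859582e+00 -8.84136107e-04] 0.5511883494537824
{'fov_y': 65.70646984690485, 'cx': 321.24980309163476, 'cy': 195.07433379099228, 'rvec': array([-1.98779115, -2.11265753, -0.34348955]), 'tvec': array([-0.01920217, -0.53012615,  0.20886368])}
```

View pics/w0.png

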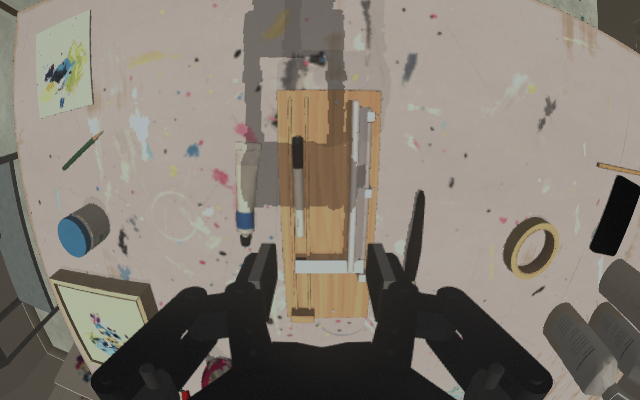

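The wrist view shows the marker from its cap at about (297,137) to its front at about (300,236), and the bar from about (353,101) to (355,272). The fingertips are near row 246, with the linkages bulging out above them. I'll measure both the dock and the finger outline from it.

```bash
cat >> h.py <<'E'
def wray(p,uv):
    R=cv2.Rodrigues(np.array(p['rvec']))[0];f=200/np.tan(np.radians(p['fov_y']/2))
    d=np.array([uv[0]-p['cx'],uv[1]-p['cy']]);r=np.hypot(*d);th=r/f
    v=np.r_[d/r*np.sin(th),np.cos(th)];return -R.T@np.array(p['tvec']),R.T@v
def wz(p,uv,z):
    c,d=wray(p,uv);return c+d*(z-c[2])/d[2]
E
python3 - <<'E'
from h import *
p=np.load('wp.npy',allow_pickle=True).item();im=cv2.imread('pics/w0.png')
a=.063;t=np.array([.6476,.0326]);Ri=np.array([[np.cos(a),np.sin(a)],[-np.sin(a),np.cos(a)]])
T=np.array([0.5152434,0.0512252,0.24972958]);RT=Ro.from_rotvec([ 9.62391199e-02,-3.13859582,-8.84e-4])
for n,uv in dict(tipL_out=(246,247),tipL_in=(275,246),joint=(207,288),joint2=(190,290),knuck=(93,382),rt_tip_out=(397,247),rt_joint=(440,290)).items():
    c,d=wray(p,uv);o=RT.inv().apply(c-T);e=RT.inv().apply(d)
    print(n,[ (o+e*(x-o[0])/e[0]).round(4)[1:].tolist() for x in(.011,0)])
c=im[80:330,225:425];cv2.imwrite('pics/c2.png',cv2.resize(c,None,fx=2.4,fy=2.4,interpolation=cv2.INTER_CUBIC))
E
```

```text
tipL_out [[-0.0369, 0.0134], [-0.0426, 0.0338]]
tipL_in [[-0.0228, 0.0151], [-0.0264, 0.0357]]
joint [[-0.0452, -0.0219], [-0.0522, -0.0071]]
joint2 [[-0.0517, -0.0242], [-0.0598, -0.0097]]
knuck [[-0.066, -0.0763], [-0.0763, -0.07]]
rt_tip_out [[0.036, 0.0134], [0.0417, 0.0337]]
rt_joint [[0.0455, -0.0234], [0.0527, -0.0089]]
```

View pics/c2.png

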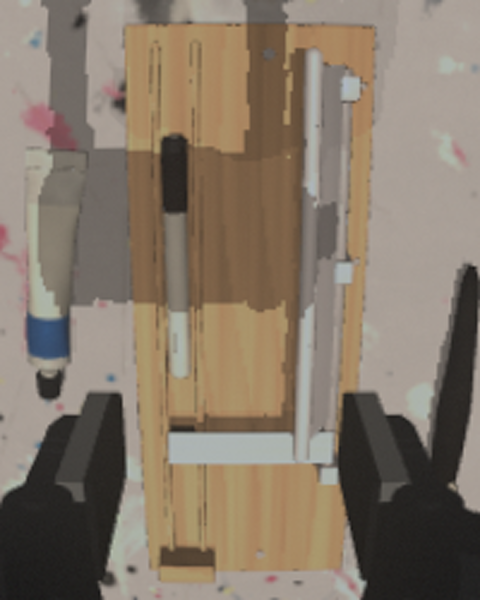

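The crop shows the marker front clearly short of the foot, and a backing behind each pad that thickens away from the tip. I'll work out the finger's outer profile and cross-check the dock coordinates.

Run:
```python
from h import *
p=np.load('wp.npy',allow_pickle=True).item()
a=.063;t=np.array([.6476,.0326]);Ri=np.array([[np.cos(a),np.sin(a)],[-np.sin(a),np.cos(a)]])
T=np.array([0.5152434,0.0512252,0.24972958]);RT=Ro.from_rotvec([ 9.62391199e-02,-3.13859582,-8.84e-4])
o_=lambda u,v:(225+u/2.4,80+v/2.4)
for n,q in dict(A=(85,395),A2=(122,393),B=(35,430),C=(25,488),E=(0,492),Ain=(120,490),R1=(382,393),R2=(430,428),R3=(440,485)).items():
    c,d=wray(p,o_(*q));o=RT.inv().apply(c-T);e=RT.inv().apply(d)
    print(n,[ (1e3*(o+e*(x-o[0])/e[0])).round(1)[1:].tolist() for x in(.011,0,-.011)])
for n,q,z in [('NL board -220,97',(375,27),4),('NR -220,-25',(125,25),4),('FR 105,-25',(152,570),4),('FL 105,97',(342,570),4),('bar near -209,62',(314,49),50),('bar far -8,62',(302,461),50),('mk rear',(175,135),12),('mk front',(181,377),12),('curbL',(196,45),8),('curbR',(155,45),8),('stopface -',(187,548),14),('stop L84? top',(215,568),24),('stop R',(160,568),24)]:
    print(n,(Ri@(wz(p,o_(*q),z/1e3)[:2]-t)*1e3).round(1))
```

```text
A [[-30.3, 16.2], [-34.9, 37.1], [-39.6, 57.9]]
A2 [[-22.8, 17.4], [-26.3, 38.4], [-29.8, 59.4]]
B [[-37.3, 1.6], [-43.1, 20.1], [-48.9, 38.7]]
C [[-34.5, -17.5], [-39.8, -1.9], [-45.2, 13.6]]
E [[-38.4, -19.0], [-44.4, -3.8], [-50.4, 11.5]]
Ain [[-18.6, -16.9], [-21.4, -1.3], [-24.3, 14.3]]
R1 [[30.3, 17.1], [35.1, 38.0], [40.0, 59.0]]
R2 [[36.9, 2.3], [42.8, 20.9], [48.7, 39.6]]
R3 [[34.1, -16.6], [39.5, -1.0], [45.0, 14.7]]
NL board -220,97 [-217.7   96.2]
NR -220,-25 [-218.2  -24.5]
FR 105,-25 [105.2 -24.2]
FL 105,97 [106.4  96.4]
bar near -209,62 [-206.7   61.4]
bar far -8,62 [-8.2 61.7]
mk rear [-164.7   -0.4]
mk front [-37.1  -0.4]
curbL [-207.7    9.9]
curbR [-208.1   -9.6]
stopface - [78.  -0.5]
stop L84? top [85.4 16.4]
stop R [ 86.  -16.5]
```

The dock pose agrees between the two views to about 1–2 mm: yaw 0.063, origin about (0.6485, 0.0326). The marker spans x −165.5 to −37.5. Because the finger's linkage bulges about 30 mm above the tip, I'll tilt the tool about 16° around dock x, left tip up. That puts the bar contact on the fingertip while the right tip stays low in the trough.

```bash
cat >> h.py <<'E'
YAW=.063;T0=np.array([.6485,.0326,0])
def go(x,y,z,phi): # dock mm, deg -> row
    s=bot.read_state();R=Ro.from_rotvec(s['tcp_rot']);G=Ro.from_euler('z',YAW)*Ro.from_euler('x',phi,degrees=True)*down(0)
    P=T0+Ro.from_euler('z',YAW).apply(np.array([x,y,z])/1e3)
    return np.r_[R.inv().apply(P-s['tool_pos'])/.6,(R.inv()*G).as_rotvec()/np.pi].round(4).tolist()
def dock():
    s=bot.read_state();Z=Ro.from_euler('z',-YAW)
    return s['time'],(1e3*Z.apply(s['tool_pos']-T0)).round(1),Z.apply(s['wrist_force']).round(2),round(s['width'],3)
E
python3 -c "
from h import *
print(dock(),go(-182,12.4,80,16))"
```

```text
(1.75, array([-132. ,   27.7,  249.8]), array([-0.69, -0.54, -0.11]), 0.553) [0.083, -0.0257, 0.2832, -0.0887, -0.0004, -0.0001]
```

>>> {"name": "play_rows", "arguments": {"commands": [[[0.083, -0.0257, 0.14, -0.0887, 0, 0, -0.38], [0.083, -0.0257, 0.14, -0.0887, 0, 0, -0.38], [0.083, -0.0257, 0.2, -0.0887, 0, 0, -0.38], [0.083, -0.0257, 0.25, -0.0887, 0, 0, -0.38], [0.083, -0.0257, 0.283, -0.0887, 0, 0, -0.38], [0.083, -0.0257, 0.283, -0.0887, 0, 0, -0.38], [0.083, -0.0257, 0.283, -0.0887, 0, 0, -0.38]]]}}

```text
time: 2.45
tool_pos: [0.4666, 0.0341, 0.0808]
tcp_rot: [0.1, -3.1, -0.435]
wrist_force: [0.8, -0.2, 0.2]
width: 0.69
grip_force: 0.0
```

Run:
```python
from h import *
print(dock(),go(-182,12.4,80,16),go(-182,12.4,37,16))
p=bot.camera_params('wrist');np.save('wp1.npy',p,allow_pickle=True)
im=bot.read_camera('wrist');cv2.imwrite('pics/w1.png',im[40:400,120:520])
```

```text
(2.45, array([-181.4,   13. ,   80.8]), array([ 0.74, -0.26,  0.22]), 0.69) [0.0009, -0.0012, 0.001, -0.0, -0.0004, 0.0005] [0.0009, -0.021, 0.0699, -0.0, -0.0004, 0.0005]
```

View pics/w1.png

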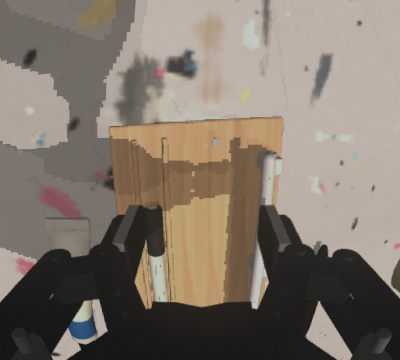

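The tips straddle the space between the trough and the bar as planned: the right tip is behind the cap at about (152,210), and the left tip is just inside the bar. Descending.

>>> {"name": "play_rows", "arguments": {"commands": [[[0.001, -0.012, 0.035, 0, 0, 0, -0.38], [0.001, -0.018, 0.06, 0, 0, 0, -0.38], [0.001, -0.021, 0.07, 0, 0, 0, -0.38], [0.001, -0.021, 0.07, 0, 0, 0, -0.38], [0.001, -0.021, 0.07, 0, 0, 0, -0.38]]]}}

```text
time: 3.0
tool_pos: [0.4674, 0.0324, 0.0379]
tcp_rot: [0.099, -3.103, -0.435]
wrist_force: [0.2, -0.9, -0.2]
width: 0.69
grip_force: 0.0
```

Run:
```python
from h import *
print(dock(),go(-182,20,37,16),go(-182,27,37,16))
p=bot.camera_params('wrist')
im=bot.read_camera('wrist');cv2.imwrite('pics/w2.png',im[40:400,120:520])
```

```text
(3.0, array([-180.7,   11.2,   37.9]), array([ 0.12, -0.9 , -0.21]), 0.69) [0.0022, 0.0137, 0.0054, -0.0003, 0.0006, 0.0003] [0.0021, 0.0249, 0.0086, -0.0003, 0.0006, 0.0003]
```

View pics/w2.png

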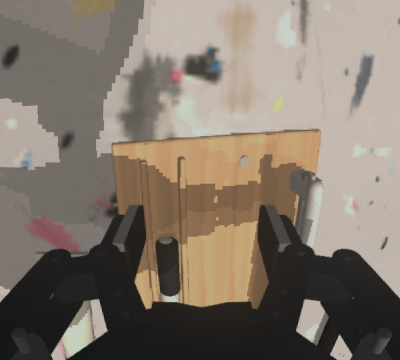

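The left tip is inside the bar with clearance, and the right tip is to the right of the cap and behind it. Now I'll press the bar sideways.

>>> {"name": "play_rows", "arguments": {"commands": [[[0.002, 0.007, 0.0027, 0, 0, 0, -0.38], [0.002, 0.0137, 0.0054, 0, 0, 0, -0.38], [0.002, 0.0137, 0.0054, 0, 0, 0, -0.38], [0.002, 0.0137, 0.0054, 0, 0, 0, -0.38]]]}}

```text
time: 3.45
tool_pos: [0.466, 0.0407, 0.037]
tcp_rot: [0.099, -3.104, -0.433]
wrist_force: [0.1, -3.9, 5.7]
width: 0.691
grip_force: 4.1
```

```bash
python3 -c "
from h import *
print(dock(),go(-182,27,37,16))"
```

```text
(3.45, array([-181.7,   19.6,   37. ]), array([-0.14, -3.93,  5.73]), 0.691) [0.0005, 0.0119, 0.0033, -0.0006, 0.0008, 0.0004]
```

The upward force of 5.7 N suggests the right tip is touching the curb. I'll raise it 5 mm and check again.

>>> {"name": "play_rows", "arguments": {"commands": [[[0, -0.0023, -0.008, 0, 0, 0, -0.38], [0, -0.0023, -0.008, 0, 0, 0, -0.38], [0, -0.0023, -0.008, 0, 0, 0, -0.38]]]}}

```text
time: 3.75
tool_pos: [0.4648, 0.0382, 0.0401]
tcp_rot: [0.097, -3.101, -0.435]
wrist_force: [0.6, -3.1, 1.4]
width: 0.688
grip_force: 1.1
```

Run:
```python
from h import *
print(dock(),go(-182,24,42,16))
a=bot.read_camera('wrist')[180:380,180:460];b=bot.read_camera('scene')[160:250,230:370]
cv2.imwrite('pics/w3.png',np.vstack([cv2.resize(a,(560,400)),cv2.resize(b,(560,200)[:1]+(200,))]) if 0 else np.hstack([cv2.resize(a,(400,286)),cv2.resize(b,(400,286))]))
```

```text
(3.75, array([-182.9,   17.2,   40.1]), array([ 0.43, -3.12,  1.45]), 0.688) [-0.0016, 0.0118, 0.0001, -0.0003, 0.0001, -0.0]
```

View pics/w3.png

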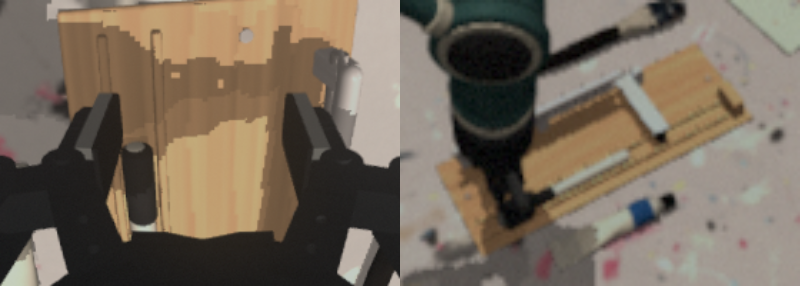

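>>> {"name": "play_rows", "arguments": {"commands": [[[-0.0016, 0.006, 0, 0, 0, 0, -0.38], [-0.0016, 0.0118, 0, 0, 0, 0, -0.38], [-0.0016, 0.0118, 0, 0, 0, 0, -0.38], [-0.0016, 0.0118, 0, 0, 0, 0, -0.38]]]}}

```text
time: 4.25
tool_pos: [0.4653, 0.0454, 0.042]
tcp_rot: [0.098, -3.101, -0.435]
wrist_force: [0.5, -2.8, 0.7]
width: 0.692
grip_force: 1.3
```

Run:
```python
from h import *
print(dock(),go(-182,26,40,16))
a=bot.read_camera('top');c=a[145:290,278:345];print(proj('top',T0+[0,0,.03]))
b=bot.read_camera('scene')[160:250,230:370]
o=cv2.imread('pics/scene0.png')[160:250,230:370]
cv2.imwrite('pics/w4.png',np.hstack([cv2.resize(x,(380,244),interpolation=cv2.INTER_CUBIC) for x in(o,b)]))
```

```text
(4.25, array([-182.1,   24.4,   42. ]), array([ 0.37, -2.83,  0.71]), 0.692) [-0.0001, 0.0017, 0.0039, -0.0002, -0.0, 0.0002]
[322.99869661 192.01223416]
```

View pics/w4.png

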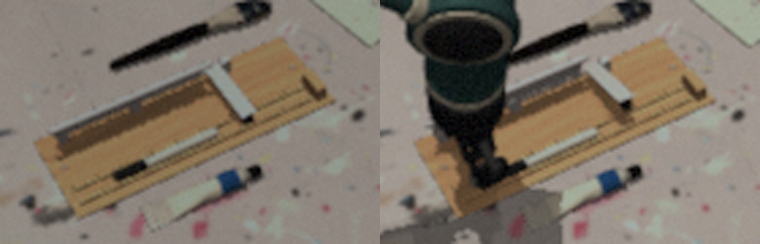

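The left image is before and the right is now. The flap arm's end has risen, from about (247,120) to (240,104) in crop pixels, and the marker is unmoved. I'll measure the angle from that.

Run:
```python
from h import *
Z=Ro.from_euler('z',-YAW)
b=bot.read_camera('scene')
o=cv2.imread('pics/scene0.png')
for im in(o,b):
    c=im[180:212,300:330];m=(c.min(2)>125).astype(np.uint8)
    k,l,st,_=cv2.connectedComponentsWithStats(m);i=1+st[1:,4].argmax();ys,xs=np.where(l==i)
    # lower-right end of arm: extreme along arm direction
    s=xs*.5+ys*.85;j=s>=np.quantile(s,.97);u=(300+xs[j].mean(),180+ys[j].mean())
    C,d=ray('scene',u);C=Z.apply(C-T0);d=Z.apply(d);P=C+d*(0-C[0])/d[0];print(u,st[i],(P*1e3).round(1),np.arctan2(P[2]-.018,.080-P[1]))
```

```text
(np.float64(321.1666666666667), np.float64(201.0)) [  0   0  24  23 175] [ 0.  -4.6 21.7] 0.044055333050542184
(np.float64(320.8), np.float64(195.2)) [  0   0  23  17 146] [ 0.  -3.1 46.6] 0.3314287345345567
```

The flap is at about 0.29 rad, well above 0.14. Now I'll lower slightly, hold y, and push along the trough.

>>> {"name": "play_rows", "arguments": {"commands": [[[0, 0.001, 0.0036, 0, 0, 0, -0.38], [0, 0.001, 0.0036, 0, 0, 0, -0.38], [-0.015, 0.001, 0.0036, 0, 0, 0, -0.38], [-0.03, 0.001, 0.0036, 0, 0, 0, -0.38], [-0.045, 0.001, 0.0036, 0, 0, 0, -0.38], [-0.06, 0.001, 0.0036, 0, 0, 0, -0.38], [-0.06, 0.001, 0.0036, 0, 0, 0, -0.38]]]}}

```text
time: 5.1
tool_pos: [0.5035, 0.0486, 0.0404]
tcp_rot: [0.097, -3.104, -0.435]
wrist_force: [1.9, -2.9, -0.5]
width: 0.688
grip_force: 1.3
```

Run:
```python
from h import *
print(dock(),go(-55,25.5,40,16))
o=cv2.imread('pics/w4.png');b=bot.read_camera('scene')[160:250,230:370]
a=bot.read_camera('wrist')[180:380,180:460]
cv2.imwrite('pics/w5.png',np.hstack([cv2.resize(x,(380,h),interpolation=cv2.INTER_CUBIC) for x,h in((a,260),(b,260))]))
```

```text
(5.1, array([-143.7,   25.1,   40.4]), array([ 1.75, -3.  , -0.51]), 0.688) [-0.1478, 0.0004, 0.0012, -0.0003, 0.0008, 0.0]
```

View pics/w5.png

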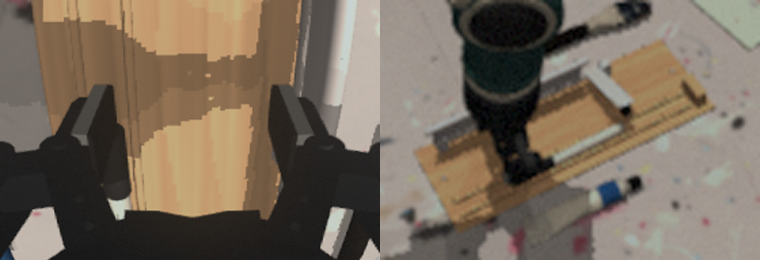

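The marker is moving with the right tip: its front has reached the raised flap, and the flap arm is still up. Continuing with 1.5 mm more y to centre the tip better.

>>> {"name": "play_rows", "arguments": {"commands": [[[-0.015, 0.003, 0.001, 0, 0, 0, -0.38], [-0.033, 0.003, 0.001, 0, 0, 0, -0.38], [-0.05, 0.003, 0.001, 0, 0, 0, -0.38], [-0.067, 0.003, 0.001, 0, 0, 0, -0.38], [-0.084, 0.003, 0.001, 0, 0, 0, -0.38], [-0.1, 0.003, 0.001, 0, 0, 0, -0.38], [-0.118, 0.003, 0.001, 0, 0, 0, -0.38], [-0.13, 0.003, 0.001, 0, 0, 0, -0.38]]]}}

```text
time: 6.0
tool_pos: [0.5802, 0.0555, 0.0401]
tcp_rot: [0.098, -3.102, -0.435]
wrist_force: [-1.4, -3.6, -1.1]
width: 0.692
grip_force: 1.5
```

Run:
```python
from h import *
print(dock(),go(-55,26.5,40,16))
b=bot.read_camera('scene')[160:250,230:370]
a=bot.read_camera('wrist')[180:380,180:460]
cv2.imwrite('pics/w6.png',np.hstack([cv2.resize(x,(390,h),interpolation=cv2.INTER_CUBIC) for x,h in((a,260),(b,260))]))
```

```text
(6.0, array([-66.8,  27.1,  40.1]), array([-1.6 , -3.48, -1.13]), 0.692) [-0.0196, -0.0011, -0.0002, -0.0002, 0.0002, 0.0]
```

That was my last picture view, so I'll rely on numbers from here. I'll approach the stop slowly and watch the x force.

>>> {"name": "play_rows", "arguments": {"commands": [[[-0.005, 0, 0, 0, 0, 0, -0.38], [-0.01, 0, 0, 0, 0, 0, -0.38], [-0.014, 0, 0, 0, 0, 0, -0.38], [-0.017, 0, 0, 0, 0, 0, -0.38], [-0.017, 0, 0, 0, 0, 0, -0.38]]]}}

```text
time: 6.6
tool_pos: [0.5892, 0.0561, 0.04]
tcp_rot: [0.098, -3.101, -0.435]
wrist_force: [-1.4, -3.0, -1.8]
width: 0.689
grip_force: 1.4
```

Run:
```python
from h import *
for i in range(3): print(dock()); bot.read_camera('top')
```

```text
(6.6, array([-57.7,  27.2,  40. ]), array([-1.6 , -2.89, -1.82]), 0.689)
(6.65, array([-57.7,  27.2,  40. ]), array([-0.87, -1.87, -1.03]), 0.69)
(6.7, array([-57.7,  27.2,  40. ]), array([-0.89, -2.39, -2.13]), 0.689)
```

>>> {"name": "play_rows", "arguments": {"commands": [[[-0.0025, 0, 0, 0, 0, 0, -0.38], [-0.005, 0, 0, 0, 0, 0, -0.38], [-0.005, 0, 0, 0, 0, 0, -0.38]]]}}

```text
time: 7.05
tool_pos: [0.5908, 0.0564, 0.0398]
tcp_rot: [0.098, -3.098, -0.435]
wrist_force: [-5.4, -3.4, 1.5]
width: 0.688
grip_force: 3.8
```

Run:
```python
from h import *
for i in range(3): print(dock()); a=bot.read_camera('top')
```

```text
(7.05, array([-56.1,  27.4,  39.8]), array([-5.56, -3.03,  1.45]), 0.688)
(7.1, array([-56.1,  27.4,  39.8]), array([-4.71, -3.5 ,  2.32]), 0.692)
(7.15, array([-56.1,  27.3,  39.8]), array([-4.8 , -2.87,  0.83]), 0.693)
```

The x force jumped to −5 N with the tool at x ≈ −56, where −55 was expected, so the marker is home. Now I'll back off in x, let the bar return, and lift clear.

```bash
python3 -c "
from h import *
for q in [(-64,27.3,40),(-64,27,44),(-64,11,44),(-64,11,100),(-64,11,200)]: print(go(*q,16))"
```

```text
[0.0131, 0.0, -0.0003, 0.0, -0.0009, -0.0002]
[0.0131, 0.0014, -0.0069, 0.0, -0.0009, -0.0002]
[0.0131, -0.0243, -0.0142, 0.0, -0.0009, -0.0002]
[0.0134, 0.0015, -0.104, 0.0, -0.0009, -0.0002]
[0.0139, 0.0474, -0.2642, 0.0, -0.0009, -0.0002]
```

>>> {"name": "play_rows", "arguments": {"commands": [[[0.0065, 0, 0, 0, 0, 0, -0.38], [0.013, 0, 0, 0, 0, 0, -0.38], [0.013, 0.0014, -0.007, 0, 0, 0, -0.38], [0.013, -0.006, -0.009, 0, 0, 0, -0.38], [0.013, -0.012, -0.0107, 0, 0, 0, -0.38], [0.013, -0.018, -0.0124, 0, 0, 0, -0.38], [0.013, -0.0243, -0.0142, 0, 0, 0, -0.38], [0.013, -0.0243, -0.0142, 0, 0, 0, -0.38]]]}}

```text
time: 8.0
tool_pos: [0.5856, 0.0391, 0.0444]
tcp_rot: [0.097, -3.101, -0.435]
wrist_force: [0.7, -0.0, 0.5]
width: 0.688
grip_force: 0.0
```

```bash
python3 -c "
from h import *
print(dock())
for q in [(-64,11,70),(-64,11,110),(-64,11,200)]: print(go(*q,16))"
```

```text
(8.0, array([-62.3,  10.5,  44.4]), array([ 0.7 , -0.05,  0.53]), 0.688)
[0.0028, 0.0126, -0.0408, -0.0001, 0.0002, -0.0002]
[0.0028, 0.031, -0.1049, -0.0001, 0.0002, -0.0002]
[0.0027, 0.0723, -0.2491, -0.0001, 0.0002, -0.0002]
```

>>> {"name": "play_rows", "arguments": {"commands": [[[0.003, 0.0126, -0.041, 0, 0, 0, -0.38], [0.003, 0.031, -0.105, 0, 0, 0, -0.38], [0.003, 0.05, -0.17, 0, 0, 0, -0.38], [0.003, 0.072, -0.249, 0, 0, 0, -0.38], [0.003, 0.072, -0.249, 0, 0, 0, -0.38], [0.1, 0.072, -0.249, 0, 0, 0, -0.38], [0.15, 0.072, -0.249, 0, 0, 0, -0.38], [0.15, 0.072, -0.249, 0, 0, 0, -0.38]]]}}

```text
time: 8.8
tool_pos: [0.49, 0.0348, 0.1976]
tcp_rot: [0.097, -3.095, -0.436]
wrist_force: [0.9, -0.8, 0.0]
width: 0.686
grip_force: 0.0
```

Run:
```python
from h import *
print(dock());Z=Ro.from_euler('z',-YAW)
b=bot.read_camera('scene');o=cv2.imread('pics/scene0.png')
for im in(o,b):
    c=im[180:212,300:330];m=(c.min(2)>125).astype(np.uint8)
    k,l,st,_=cv2.connectedComponentsWithStats(m);i=1+st[1:,4].argmax();ys,xs=np.where(l==i)
    s=xs*.5+ys*.85;j=s>=np.quantile(s,.97);u=(300+xs[j].mean(),180+ys[j].mean())
    C,d=ray('scene',u);C=Z.apply(C-T0);d=Z.apply(d);P=C+d*(0-C[0])/d[0];print('flap',np.arctan2(P[2]-.018,.080-P[1]),P)
w=bot.camera_params('wrist');W=bot.read_camera('wrist')
# marker profile along the trough line (y=0,z=17 = top of the marker), wrist view and scene view
def wproj(P):
    R=cv2.Rodrigues(np.array(w['rvec']))[0];f=200/np.tan(np.radians(w['fov_y']/2));c=R@P+np.array(w['tvec']);r=np.hypot(*c[:2]);th=np.arctan2(r,c[2])
    return np.array([w['cx'],w['cy']])+f*th*c[:2]/r
iz=Z.inv()
for x in range(-70,92,4):
    P=iz.apply(np.array([x,0,15])/1e3)+T0
    out=[]
    for im,q in((b,proj('scene',P)),(W,wproj(P))):
        q=q.round().astype(int);out+= [q.tolist(), im[q[1],q[0]].tolist() if 0<=q[0]<640 and 0<=q[1]<400 else None]
    print(x,*out)
```

```text
(8.8, array([-158. ,   12.1,  197.6]), array([ 0.83, -0.83,  0.02]), 0.686)
flap 0.044055333050542184 [ 0.         -0.00462648  0.02173066]
flap 0.18707127835909038 [ 5.55111512e-17 -3.94861892e-03  3.38901717e-02]
-70 [300, 211] [58, 85, 112] [265, 256] [105, 146, 177]
-66 [301, 210] [61, 89, 110] [265, 259] [90, 124, 150]
-62 [303, 210] [65, 95, 124] [266, 262] [106, 147, 177]
-58 [304, 209] [66, 95, 121] [266, 265] [107, 149, 177]
-54 [305, 208] [79, 112, 132] [266, 268] [104, 144, 171]
-50 [306, 208] [71, 104, 126] [267, 271] [68, 84, 98]
-46 [307, 207] [52, 71, 89] [267, 274] [75, 83, 89]
-42 [308, 207] [28, 32, 35] [267, 277] [46, 49, 54]
-38 [310, 206] [30, 36, 38] [268, 280] [45, 49, 53]
-34 [311, 206] [29, 28, 30] [268, 283] [45, 49, 53]
-30 [312, 205] [41, 53, 51] [268, 286] [44, 49, 53]
-26 [313, 205] [25, 27, 28] [268, 288] [46, 50, 53]
-22 [314, 204] [32, 42, 51] [269, 291] [46, 49, 53]
-18 [315, 204] [31, 32, 33] [269, 294] [45, 49, 52]
-14 [316, 203] [35, 43, 50] [269, 297] [44, 48, 51]
-10 [318, 203] [32, 35, 38] [270, 299] [42, 46, 50]
-6 [319, 202] [30, 35, 39] [270
[... 636 characters left out ...]
196] [148, 162, 156] [273, 331] [172, 184, 177]
46 [333, 196] [155, 166, 159] [274, 333] [174, 186, 178]
50 [334, 195] [146, 161, 157] [274, 335] [176, 187, 180]
54 [335, 195] [155, 168, 160] [274, 337] [176, 187, 179]
58 [337, 194] [153, 165, 158] [274, 340] [177, 187, 179]
62 [338, 194] [153, 164, 158] [275, 342] [42, 44, 45]
66 [339, 193] [150, 164, 158] [275, 344] [28, 30, 31]
70 [340, 193] [153, 164, 160] [275, 346] [29, 30, 33]
74 [341, 192] [149, 165, 157] [276, 348] [26, 29, 30]
78 [342, 192] [146, 161, 156] [276, 350] [25, 27, 30]
82 [343, 191] [74, 84, 92] [276, 352] [26, 29, 30]
86 [344, 191] [43, 62, 83] [276, 354] [28, 29, 31]
90 [345, 190] [83, 123, 145] [277, 356] [26, 28, 29]
```

The flap has come down onto the marker (about 0.14 rad above shut, where 0.12 was expected), and the marker spans about −44 to +82. One last check on the rear edge and the bystanders.

Run:
```python
from h import *
w=bot.camera_params('wrist');W=bot.read_camera('wrist');g=cv2.cvtColor(W,6);Z=Ro.from_euler('z',-YAW)
R=cv2.Rodrigues(np.array(w['rvec']))[0];f=200/np.tan(np.radians(w['fov_y']/2))
def wproj(P):
    c=R@P+np.array(w['tvec']);r=np.hypot(*c[:2]);return np.array([w['cx'],w['cy']])+f*np.arctan2(r,c[2])*c[:2]/r
for x in np.arange(-52,-38,1.):
    q=wproj(Z.inv().apply(np.array([x,0,10.5])/1e3)+T0);print(x,int(cv2.getRectSubPix(g,(1,1),tuple(map(float,q)))[0,0]),end='; ')
o=cv2.imread('pics/scene0.png');b=bot.read_camera('scene')
d=cv2.absdiff(cv2.GaussianBlur(o,(3,3),0),cv2.GaussianBlur(b,(3,3),0)).max(2);m=(d>40).astype(np.uint8)
print();print(cv2.connectedComponentsWithStats(m)[2][1:])
x=b[222:245,285:330];y=o[222:245,285:330]
for im in(o,b):
    h=cv2.inRange(cv2.cvtColor(im,40),(100,110,40),(125,255,255))[215:245,290:335];M=cv2.moments(h,True);print('tube blue',M['m00'],M['m10']/M['m00'],M['m01']/M['m00'])
```

```text
-52.0 151; -51.0 149; -50.0 142; -49.0 119; -48.0 89; -47.0 82; -46.0 87; -45.0 93; -44.0 93; -43.0 78; -42.0 57; -41.0 46; -40.0 49; -39.0 51; 
[[  58    6    1    2    2]
 [  89    7    4    4    6]
 [   2   11    2    3    5]
 [  58   10    2    2    3]
 [  94   11    8    4   17]
 [   0   15   95   62 3169]
 [  60   14    1    1    1]
 [  88   15    1    1    1]
 [  15   17    1    1    1]
 [  65   17    4    4   10]
 [ 101   16    2    3    4]
 [  96   19    1    1    1]
 [   0   20    2    1    2]
 [ 101   20    1    3    3]
 [  39   22    1    1    1]
 [ 107   23  187  168 8069]
 [ 149   27    8   27   80]
 [ 101   28    2    8   11]
 [  96   36    1    2    2]
 [ 124   39    1    1    1]
 [ 122   40    1    1    1]
 [ 129   40    2    1    2]
 [ 194   40    6    7   32]
 [ 123   42    1    1    1]
 [ 125   43    1    3    3]
 [ 143   44    1    1    1]
 [ 160   53    1    1    1]
 [ 243   54    1    2    2]
 [ 102   80    8    6   34]
 [ 286   84    2    3    4]
 [   0   91   58   97 3082]
 [ 249  106    5   10   31]
 [ 154  132   10   16  102]
 [  19  167   72  100 1811]
 [ 
[... 383 characters left out ...]
  15]
 [ 321  204    1    1    1]
 [ 268  211    1    1    1]
 [  82  215   21   50  563]
 [ 271  214    6    6   21]
 [ 289  219    1    1    1]
 [ 287  220    1    1    1]
 [ 198  227  116   64 3050]
 [ 272  230    3    3    5]
 [  62  232    2    4    7]
 [  47  235    2    2    2]
 [ 132  242   12   33  226]
 [  30  246    2    1    2]
 [   0  248   12    4   21]
 [  24  248    2    1    2]
 [  18  250    1    1    1]
 [   0  256   75   29  495]
 [ 141  275   23   36  592]
 [   4  278   61   19  524]
 [  36  297   22   42  689]
 [ 131  314    8   10   30]
 [ 110  329   15   10   26]]
tube blue 44.0 24.295454545454547 11.363636363636363
tube blue 43.0 24.209302325581394 11.348837209302326
```

```bash
python3 -c "
from workcell import bot
print(bot.finish_job())"
```

```text
the job is handed in; nothing more can be done
None
```

The job is handed in: with the flap held up at about 0.29 rad, the marker was pushed in until it met about 5 N of resistance where the stop should be. The flap now rests on it and the arm is clear. The last camera check fits fully home to about 2 mm, and the tube had not moved; I did not separately check the other bystanders.

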